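# Open a tight tea tin in its hold-down dock

### The arm

A 6-joint arm with a two-finger parallel gripper is mounted at the origin on a cart in front of the work surface, level with it; the furniture and walls round the work are solid. World frame = base frame: x ahead of the robot, y to its left, z up, the work surface at z = 0. Lengths are in m, angles in degrees, forces in N, time in s.
With the tool pointing down it reaches from about 0.375 to 0.975 m from the base axis. Payload 3.8 kg.
Tool frame: the origin (TCP) lies midway between the tips of the shut fingers; the grasp point (between the pads) lies 19 mm behind it; z points along the fingers, y is the direction in which the jaws open and shut (so a half turn about z gives the same grasp; the last joint's range is limited). The gripper opens to 88 mm and grips with 3 to 60 N. Pads are 18 mm wide; open, the fingers measure 123 mm over their backs; the gripper's body (75 mm by 187 mm) begins 45 mm behind the grasp point.
Start: joints at [64.521, 15.12, 91.902, -0, 72.978, -2.114], TCP at [0.268, 0.62, 0.201] pointing down, gripper open.
Joint ranges: [-150.88, 150.88], [-54.13, 125.18], [17.81, 147.31], [-75.09, 255.09], [0, 152.58], [-146.25, 146.25]. Speed limits (degrees/s): [147.25, 147.25, 180, 180, 180, 180].

### API

Orientations are given as a 3x3 rotation matrix whose columns are the frame's x, y, z axes.
In Python, from rig import manip, claw, kinematics, imaging, order, readout gives the robot as it stands. The module is installed in compiled form; this text tells all that it offers. Calls block until the motion is done:
- manip.goto(position, orientation): joint-space move of the TCP to a pose.
- manip.line_to(position, attitude=None, feed=0.15): straight line of the TCP; attitude=None keeps the orientation; feed is the mean speed in m/s.
- manip.move_j(angles): joint-space move.
- claw.command_gripper(opening, grip_force=None): finger opening in m; grip_force is the grip in N (None keeps the last); returns when the fingers have stopped.
- manip.dwell(seconds).
- kinematics.solve_ik(position, orientation): joint angles nearest the present ones, or None.
- imaging.read_camera(name): name is "scene" or "side" or "wrist"; returns a dict with "image" (480x640x3 uint8, red, green, blue), "camera_matrix" (3x3 intrinsics, pixels), "origin" and "rotation" of the camera in the world; the wrist camera has in their place "mount" (4x4, takes a point from camera to tool coordinates, whose origin is the TCP and whose axes are the flange's). Camera axes: x right, y down, z forward; pixel columns grow to the right and rows downward; lengths in m; the calibration is good to about 2 mm. A picture is of the moment at which its call begins: read the wrist's pose just before it. There is no depth.
A pose or a line that the arm cannot do raises manip.PlanningError and nothing moves.
- order.sign_off(): hands the job in, once; it reports no verdict.
Readings, each from a call of its own:
- readout.current_clock(): time.
- readout.current_joints(): joint angles.
- readout.current_qvel(): joint speeds.
- readout.current_effort(): joint torques, N m.
- readout.current_tcp_pos(): TCP position.
- readout.current_tool_rot(): TCP orientation.
- readout.current_contact_force(): force on the tool from outside, world axes, zero at the start.
- readout.current_ft_torque(): the same for the moment, N m.
- readout.current_gripper_width(): finger opening in m.
Only numpy, scipy, OpenCV 4.12 (cv2) and the standard library are available. Lean on these libraries where they do the work, as an engineer would, in place of code of your own. Each camera call takes 0.05 s, during which the arm holds its last target.

### The job

Open the taller of the two round steel tins. Its deep lid is tight and would take the tin up with it, so first slide the tin into the dark steel dock on the worktop until its wide foot is well home under the lips, then draw the lid straight up and off. Leave the tin upright in the dock and stand the lid, open side down, on the bare worktop clear of the dock; do not disturb or open the short tin.

Things in the scene. Friction and masses are not known exactly. Their poses are not given: they have to be found in the camera images.
- tin: Lower part of the taller round steel tin, loose, 0.3 kg: foot disc 90 mm across, 6 mm thick, with a tube 45 mm across up to 67 mm; the lid covers all but the lowest 14 mm of the tube; smooth glide under the foot. Closed it stands 72 mm tall (the short tin 44 mm). Round: yaw does not matter. Origin: centre of the foot's underside; z up the axis.
- tin_lid: Lid of the taller tin, loose, 0.06 kg: steel cylinder 54 mm across, 52 mm tall, closed on top. Grasp round its 54 mm from above. It sits 47 mm deep on the tube; sprung pads resist with 6 to 9 N, more than the tin weighs, almost until it is off, 47 mm up. Origin: centre of its open lower edge, 20 mm above the foot's underside when on; z out through the closed top.
- dock: Fixed dark steel U of rails, 14.5 mm high, 124 mm wide, no floor: the foot slides in on the worktop. Inside 110 mm wide; lips over sides and back (from x = -38 mm) leave a 64 mm slot for the tube, 9.5 mm high below. Mouth at -x, its wings reach x = -71 mm. Origin: on the worktop at the seat's centre, where the tin's axis belongs (foot stops 10 mm beyond); +x from mouth to back.
- short_tin: Bystander: closed round steel tin of the same diameters (foot 90 mm, lid 54 mm) but only 44 mm tall, on the other side of the dock from the tall tin. Origin: centre of the foot's underside; z up.
There are look-alikes about, which are no part of the job. Leave any turquoise look-alike of the tin_lid alone.

How it is judged:
By the outcome, as a careful person would: the job done as asked, in the order asked, and still so for the second after the job is handed in, with the robot touching nothing.
It also fails if it takes over 54 s, if anything falls off the work surface, if the arm or the gripper's body presses on something with over 40 N, if the wrist force passes 120 N, or if a joint passes its speed limit or range.

## Working session

There is one attempt and no reset: what is moved stays moved. The work goes in short steps, each a Python script; the robot and the scene stay as the last script left them, time stands still between calls to the robot, and variables do not carry over. Pictures are saved under pics/ and viewed, and the job is handed in when it is done.

```bash
mkdir -p pics
python3 - <<'E'
from rig import manip, claw, kinematics, imaging, order, readout
import cv2, numpy as np, pickle
print(readout.current_clock(), readout.current_tcp_pos(), readout.current_tool_rot(), readout.current_gripper_width())
d={}
for n in ["scene","side","wrist"]:
    c=imaging.read_camera(n); d[n]=c
    cv2.imwrite(f"pics/{n}0.png",c["image"][:,:,::-1])
    print(n,{k:np.round(v,4).tolist() for k,v in c.items() if k!="image"})
pickle.dump(d,open("c0.pkl","wb"))
E
```

```text
0.0 [0.26735513 0.6189484  0.19920733] [[-9.18011654e-01  3.96552295e-01 -9.38876457e-04]
 [ 3.96553399e-01  9.18009516e-01 -1.98236767e-03]
 [ 7.57850750e-05 -2.19215127e-03 -9.99997594e-01]] 0.08813109100866302
scene {'camera_matrix': [[588.4712, 0.0, 317.8175], [0.0, 588.4712, 237.5518], [0.0, 0.0, 1.0]], 'origin': [-0.2547, -0.7436, 0.5257], 'rotation': [[0.6871, -0.2924, 0.6651], [-0.7265, -0.2803, 0.6274], [0.003, -0.9143, -0.405]]}
side {'camera_matrix': [[479.0599, 0.0, 322.1247], [0.0, 479.0599, 236.1925], [0.0, 0.0, 1.0]], 'origin': [0.5255, 0.7585, 0.3998], 'rotation': [[-0.9999, 0.0021, 0.0135], [-0.0116, 0.3938, -0.9191], [-0.0072, -0.9192, -0.3938]]}
wrist {'camera_matrix': [[430.372, 0.0, 316.9739], [0.0, 430.372, 245.6483], [0.0, 0.0, 1.0]], 'mount': [[-0.0001, -0.9571, -0.2896, 0.0759], [1.0, -0.0002, 0.0003, -0.0004], [-0.0003, -0.2896, 0.9571, -0.1845], [0.0, 0.0, 0.0, 1.0]]}
```

View pics/scene0.png

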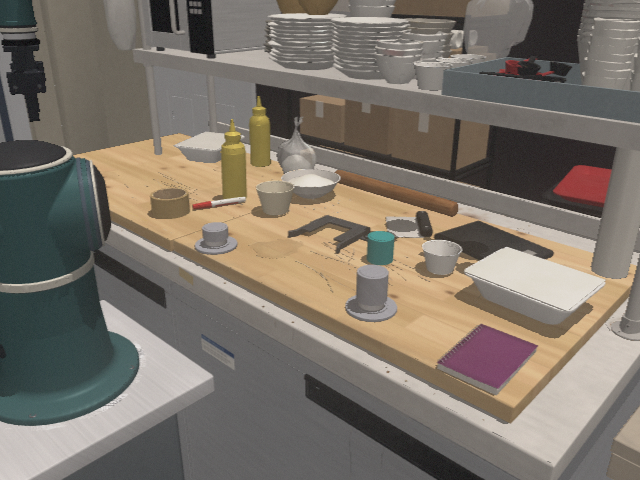

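View pics/side0.png

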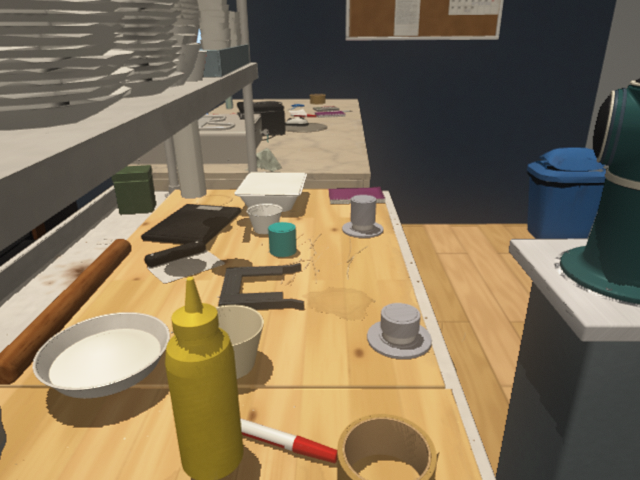

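View pics/wrist0.png

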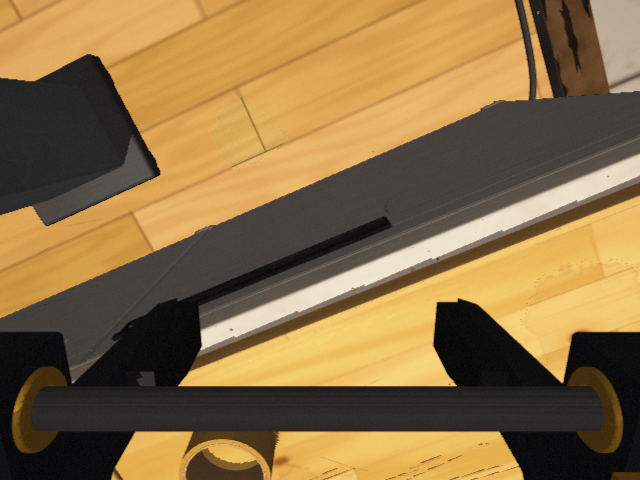

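The scene shows the tall tin (foot near 371,307), short tin (215,244), the dock U (290–370, 217–250) and a turquoise decoy (380,247). In the side view the tall tin is at (363,229), the short tin at (400,338), and the dock mouth faces the robot. I'll zoom in next.

Run:
```python
import cv2,pickle
d=pickle.load(open("c0.pkl","rb"))
def crop(n,x0,y0,w,h,s,o):
    im=d[n]["image"][y0:y0+h,x0:x0+w,::-1]
    cv2.imwrite(o,cv2.resize(im,None,fx=s,fy=s,interpolation=cv2.INTER_CUBIC))
crop("scene",280,205,130,120,6,"pics/s1.png")
crop("side",210,185,190,130,4,"pics/s2.png")
```

```text
(no output)
```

View pics/s1.png

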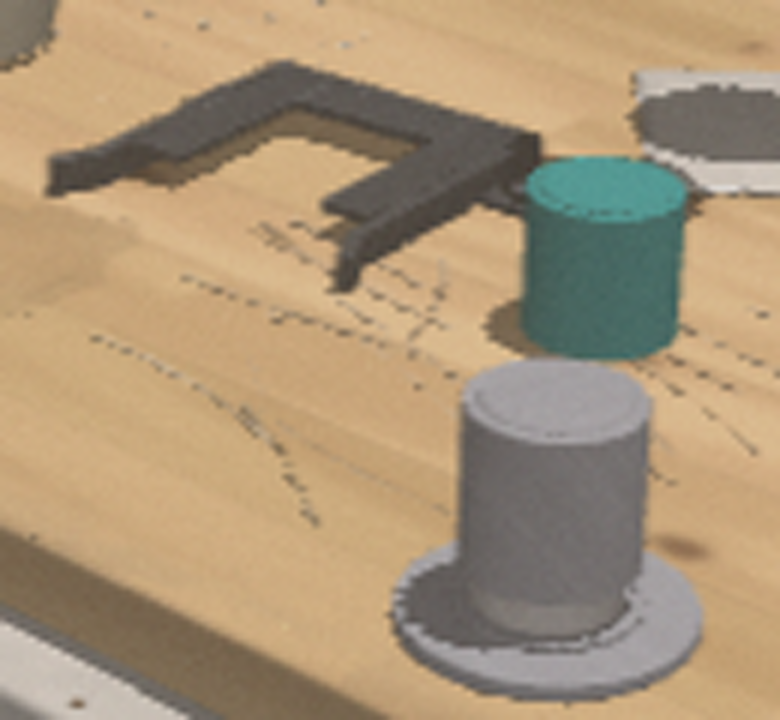

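View pics/s2.png

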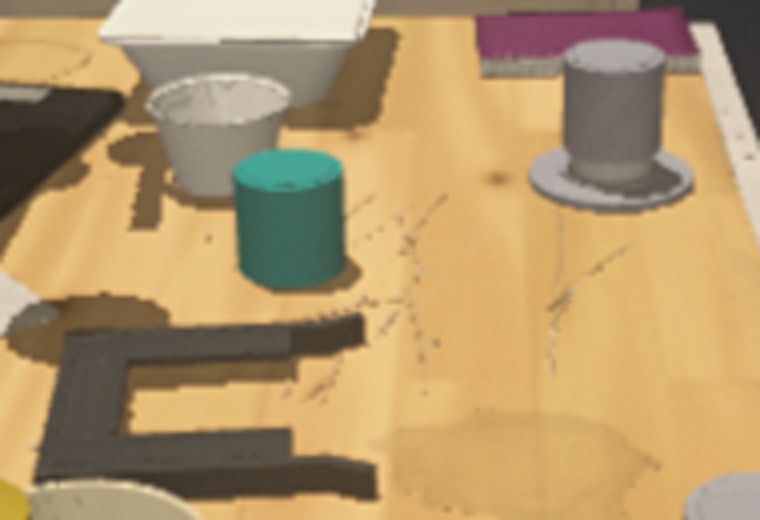

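```bash
cat > h.py <<'E'
import numpy as np,pickle
d=pickle.load(open("c0.pkl","rb"))
def bp(n,u,v,z,d=d):
    c=d[n];K=c["camera_matrix"];r=c["rotation"]@np.linalg.inv(K)@np.array([u,v,1.]);o=np.array(c["origin"])
    return (o+r*(z-o[2])/r[2])[:2]
def pr(n,p,d=d):
    c=d[n];q=np.array(c["rotation"]).T@(np.asarray(p,float)-np.array(c["origin"]));q=np.array(c["camera_matrix"])@q;return q[:2]/q[2]
E
python3 - <<'E'
from h import *
S=lambda x,y:(280+(x+.5)/6-.5,205+(y+.5)/6-.5)
T=lambda x,y:(210+(x+.5)/4-.5,185+(y+.5)/4-.5)
z=.0145
P=lambda l,n,u,z=z:print(l,n,np.round(bp(n,*u,z)*1000,1))
P("leftback outer","scene",S(283,62)); P("leftback outer","side",T(37,470))
P("rightback outer","scene",S(540,134));P("rightback outer","side",T(66,335))
P("leftwing tip outer","scene",S(48,157));P("leftwing tip top","side",T(376,464))
P("rightwing tip top","scene",S(337,262));P("rightwing tip","side",T(364,316))
P("L lip corner","scene",S(182,158));P("L lip corner(top)","side",T(291,430))
P("R lip corner","scene",S(325,207));P("R lip corner","side",T(291,356))
P("slot back L","scene",S(285,106));P("slot back L","side",T(122,433))
P("slot back R","scene",S(425,142));P("slot back R","side",T(128,362))
for n,a,b in(("scene",S(556,403),0),("side",T(614,56),0)): P("tall top",n,a,.072)
for n,a in(("scene",S(548,613)),("side",T(611,176))): P("tall foot",n,a,.006)
P("turq top","scene",S(607,189),.052);P("turq top","side",T(289,171),.052)
P("short top","scene",(215,229.5),.044);P("short top","side",(400,313),.044)
P("shortfoot","scene",(216,243.5),.006);P("short foot","side",(399.5,336.5),.006)
E
```

```text
leftback outer scene [694.5 123.3]
leftback outer side [695.8 117.9]
rightback outer scene [707.4   5. ]
rightback outer side [707.1   3.1]
leftwing tip outer scene [565.4 121.7]
leftwing tip top side [564.5 113.5]
rightwing tip top scene [570.6 -15.8]
rightwing tip side [576.  -15.4]
L lip corner scene [598.8  85.6]
L lip corner(top) side [600.   87.1]
R lip corner scene [602.3  18.2]
R lip corner side [605.6  23.2]
slot back L scene [661.8  92.2]
slot back L side [667.6  89.4]
slot back R scene [671.9  31. ]
slot back R side [675.3  28.6]
tall top scene [ 450.3 -204.7]
tall top side [ 452.  -208.6]
tall foot scene [ 447.9 -207. ]
tall foot side [ 452.4 -201.8]
turq top scene [615.4 -95.7]
turq top side [615.6 -96.9]
short top scene [418.1 185.6]
short top side [427.9 195.7]
shortfoot scene [425.9 196.4]
short foot side [426.6 196.4]
```

Run:
```python
from h import *
from rig import kinematics,manip
# shelf front lower edge: line dir y
def plane(n,p,q):
    c=d[n];R=np.array(c["rotation"])@np.linalg.inv(c["camera_matrix"])
    a=R@np.array([*p,1.]);b=R@np.array([*q,1.]);m=np.cross(a,b);return m/np.linalg.norm(m),np.array(c["origin"])
m1,o1=plane("scene",(133,62),(640,135)); m2,o2=plane("side",(0,180),(250,76))
print(m1,m2)
dr=np.cross(m1,m2);dr/=np.linalg.norm(dr);print("dir",dr)
A=np.array([m1,m2,[0,1,0]]);print("pt at y=0",np.linalg.solve(A,[m1@o1,m2@o2,0]))
print("cup base",bp("scene",275,213,0),bp("side",237,373,0))
print("mustard near",bp("scene",234,200,0),"far",bp("scene",260,164,0), bp("side",210,475,0))
print("post",bp("scene",614,272,0))
def R(a):
    a=np.radians(a);return np.array([[-np.cos(a),np.sin(a),0],[-np.sin(a),-np.cos(a),0],[0,0,-1]]) @np.diag([1,-1,1])@np.diag([1,1,1])
for a in (-30,-10,0,5.5,20):
    c,s=np.cos(np.radians(a)),np.sin(np.radians(a))
    M=np.array([[-c,-s,0],[-s,c,0],[0,0,-1.]])
    print(a,np.linalg.det(M),[np.round(q,0).tolist() if (q:=kinematics.solve_ik(p,M)) is not None else None for p in ([.45,-.205,.035],[.511,.045,.035],[.64,.057,.035],[.64,.057,.15],[.45,-.205,.15])])
```

```text
[-0.2141147  -0.01620512 -0.9766741 ] [-0.35412774  0.02088985 -0.93496372]
dir [ 0.23655044  0.96924094 -0.06794036]
pt at y=0 [0.77981835 0.         0.28651803]
cup base [0.6434934  0.24728825] [0.64255473 0.26742357]
mustard near [0.63250829 0.39039192] far [0.89056619 0.58182077] [0.64237082 0.41996262]
post [ 0.88823312 -0.4614034 ]
-30 1.0 [[-27.0, 5.0, 122.0, -0.0, 52.0, -87.0], [2.0, 7.0, 120.0, -0.0, 52.0, -58.0], [3.0, 20.0, 104.0, -0.0, 56.0, -57.0], [3.0, 14.0, 99.0, -0.0, 67.0, -57.0], [-27.0, -2.0, 117.0, -0.0, 66.0, -87.0]]
-10 0.9999999999999999 [[-27.0, 5.0, 122.0, -0.0, 52.0, -107.0], [2.0, 7.0, 120.0, -0.0, 52.0, -78.0], [3.0, 20.0, 104.0, -0.0, 56.0, -77.0], [3.0, 14.0, 99.0, -0.0, 67.0, -77.0], [-27.0, -2.0, 117.0, -0.0, 66.0, -107.0]]
0 1.0 [[-27.0, 5.0, 122.0, -0.0, 52.0, -117.0], [2.0, 7.0, 120.0, -0.0, 52.0, -88.0], [3.0, 20.0, 104.0, -0.0, 56.0, -87.0], [3.0, 14.0, 99.0, -0.0, 67.0, -87.0], [-27.0, -2.0, 117.0, -0.0, 66.0, -117.0]]
5.5 1.0000000000000002 [[-27.0, 5.0, 122.0, -0.0, 52.0, -123.0], [2.0, 7.0, 120.0, -0.0, 52.0, -93.0], [3.0, 20.0, 104.0, -0.0, 56.0, -93.0], [3.0, 14.0, 99.0, -0.0, 67.0, -93.0], [-27.0, -2.0, 117.0, -0.0, 66.0, -123.0]]
20 1.0 [[-27.0, 5.0, 122.0, -0.0, 52.0, -137.0], [2.0, 7.0, 120.0, -0.0, 52.0, -108.0], [3.0, 20.0, 104.0, -0.0, 56.0, -107.0], [3.0, 14.0, 99.0, -0.0, 67.0, -107.0], [-27.0, -2.0, 117.0, -0.0, 66.0, -137.0]]
```

```bash
cat >> h.py <<'E'
def M(a):
    c,s=np.cos(np.radians(a)),np.sin(np.radians(a))
    return np.array([[-c,-s,0],[-s,c,0],[0,0,-1.]])
def wrist(name):
    from rig import imaging,readout
    import cv2
    p=np.array(readout.current_tcp_pos());R=np.array(readout.current_tool_rot())
    c=imaging.read_camera("wrist");m=np.array(c["mount"])
    e=dict(camera_matrix=c["camera_matrix"],rotation=R@m[:3,:3],origin=p+R@m[:3,3],image=c["image"])
    pickle.dump({name:e},open(f"{name}.pkl","wb"))
    cv2.imwrite(f"pics/{name}.png",c["image"][:,:,::-1])
E
python3 - <<'E'
from h import *
from rig import *
from rig import manip,readout
manip.goto([.41,.29,.24],M(-10))
manip.goto([.50,.05,.22],M(0))
wrist("w1")
manip.goto([.45,-.205,.17],M(0))
wrist("w2")
print(readout.current_clock(),readout.current_tcp_pos(),readout.current_contact_force())
E
```

```text
3.6417 [ 0.45083322 -0.2038947   0.17044554] [-0.22048498  0.77393112 -0.37297208]
```

View pics/w1.png

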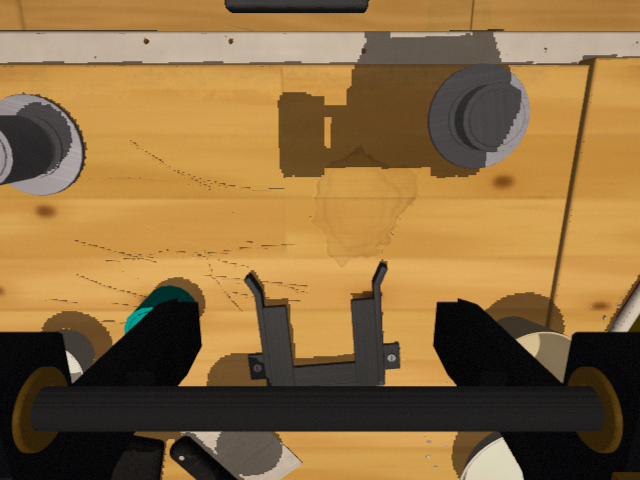

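View pics/w2.png

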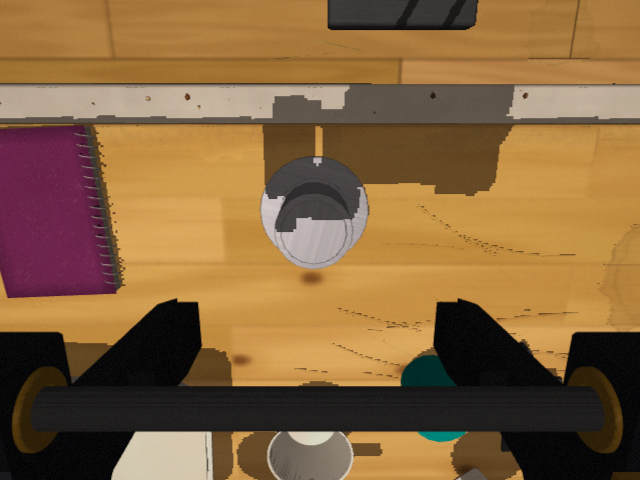

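w1 shows the dock: wing tips at (247,275) and (384,263), slot edges about (287–298, 300–366) and (352–356, 298–361). w2 shows the tall tin with its foot centre near (314,211) and lid top near (314,229).

Run:
```python
from h import *
import cv2
w1=pickle.load(open("w1.pkl","rb"));w2=pickle.load(open("w2.pkl","rb"))
im=w1["w1"]["image"][250:400,230:410,::-1]
cv2.imwrite("pics/w1c.png",cv2.resize(im,None,fx=4,fy=4,interpolation=cv2.INTER_CUBIC))
print("top",bp("w2",314,229,.072,w2),"foot",bp("w2",314.5,211,.006,w2))
```

```text
top [ 0.44854715 -0.20597629] foot [ 0.45045762 -0.20594482]
```

View pics/w1c.png

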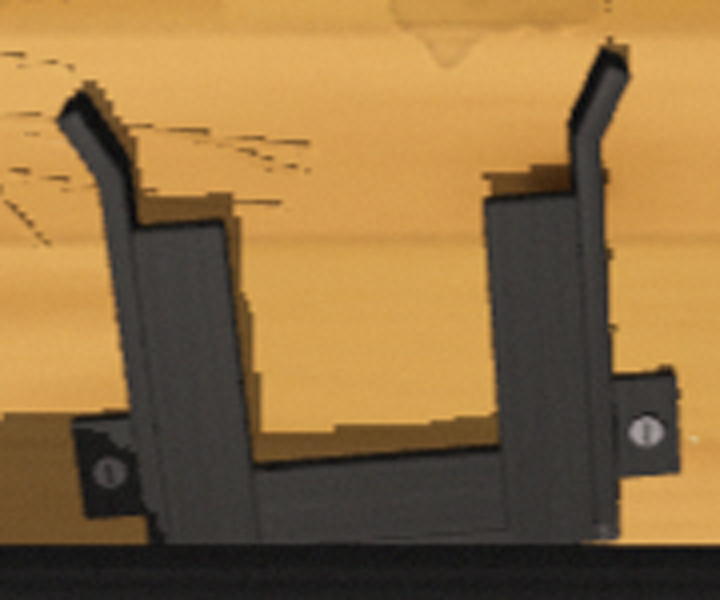

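Run:
```python
from h import *
w1=pickle.load(open("w1.pkl","rb"))
T=lambda x,y:(230+(x+.5)/4-.5,250+(y+.5)/4-.5)
B=lambda x,y,z=.0145:bp("w1",*T(x,y),z,w1)*1000
r,l,br,bl=B(222,222),B(485,202),B(254,468),B(498,449)
print(r,l,br,bl, "width",np.linalg.norm(r-l),np.linalg.norm(br-bl))
ax=(br+bl)/2-(r+l)/2; pe=l-r
print("len",np.linalg.norm(ax),np.degrees(np.arctan2(ax[1],ax[0])),np.degrees(np.arctan2(-pe[0],pe[1])))
print("outer",B(105,185),B(600,155))
a=np.radians(np.degrees(np.arctan2(ax[1],ax[0])));print("origin",(r+l)/2+38*np.array([np.cos(a),np.sin(a)]))
```

```text
[603.40173831  19.95148541] [598.05405281  84.77693401] [672.76333766  26.76043768] [667.20433401  89.72481821] width 65.04564955193594 63.209301035162575
len 69.50497150743448 4.851615337537797 4.715857792656094
outer [593.50030921  -8.53003655] [585.60324819 112.55279075]
origin [638.59174434  55.57807899]
```

Run:
```python
from h import *
from rig import manip,readout,claw
R=M(5)
f=lambda s:print(s,np.round(readout.current_clock(),2),np.round(readout.current_tcp_pos(),4),np.round(readout.current_contact_force(),2),readout.current_gripper_width())
manip.goto([.450,-.2055,.12],R); manip.line_to([.450,-.2055,.037],R,feed=.08); f("down")
claw.command_gripper(.045,40); f("grip")
manip.dwell(.2); f("g2")
manip.line_to([.4505,-.190,.037],feed=.04); f("slid"); wrist("w3")
```

```text
down 5.15 [ 0.4506 -0.2058  0.0376] [-0.03 -0.61  0.89] 0.08843564161576359
grip 5.92 [ 0.45   -0.2055  0.037 ] [ 0.14 -0.12 -0.2 ] 0.04481314927536656
g2 6.12 [ 0.45   -0.2055  0.037 ] [-0.36  0.46  0.84] 0.044985709013846
slid 6.67 [ 0.4506 -0.1897  0.037 ] [0.47 0.22 0.96] 0.044763849038519814
```

View pics/w3.png

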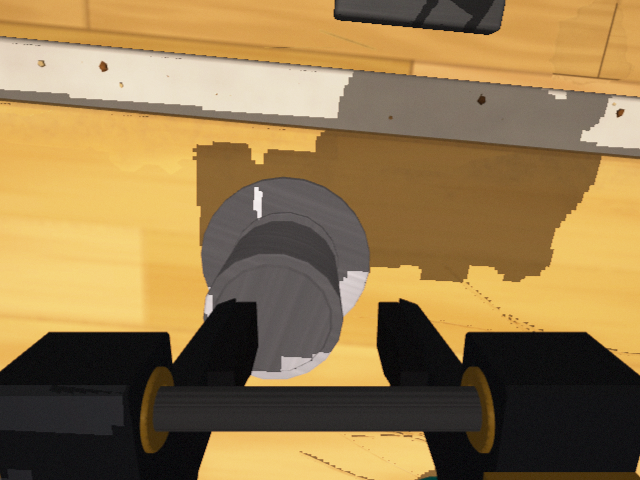

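Run:
```python
from h import *
w3=pickle.load(open("w3.pkl","rb"));w2=pickle.load(open("w2.pkl","rb"))
print("top",bp("w3",275,313,.072,w3),"foot",bp("w3",287,271,.006,w3))
print("tcp px",pr("w3",[.4506,-.1897,.037],w3),pr("w2",[.4508,-.2039,.1704],w2))
from rig import readout,imaging
import cv2
for n in("scene","side"):
    im=imaging.read_camera(n)["image"][:,:,::-1]; cv2.imwrite(f"pics/{n}3.png",im)
```

```text
top [ 0.44805581 -0.20586507] foot [ 0.4553123  -0.20517338]
tcp px [316.70163521 287.45981895] [317.28152664 287.78941258]
```

View pics/scene3.png

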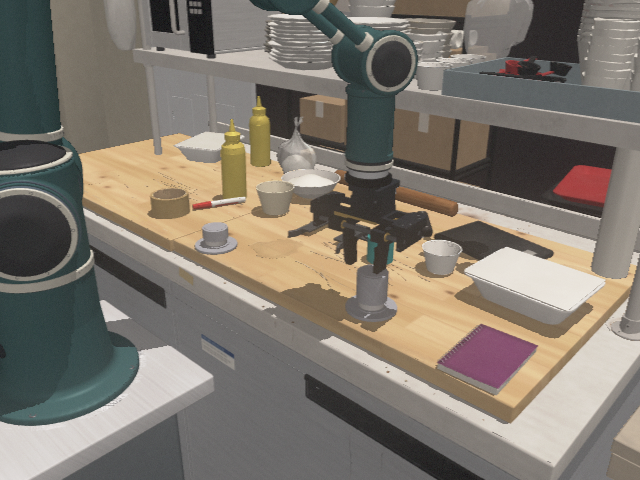

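View pics/side3.png

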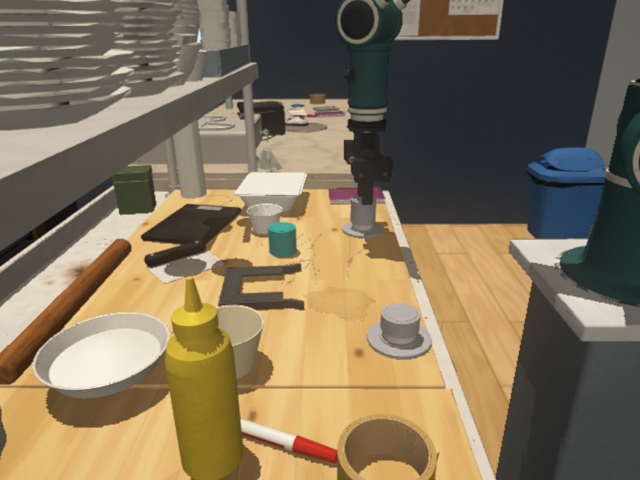

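Run:
```python
import cv2
a=cv2.imread("pics/scene3.png")[180:330,300:450];b=cv2.imread("pics/side3.png")[130:250,320:440];c=cv2.imread("pics/w3.png")[150:400,170:450]
cv2.imwrite("pics/a3.png",cv2.resize(a,None,fx=4,fy=4,interpolation=2));cv2.imwrite("pics/b3.png",cv2.resize(b,None,fx=5,fy=5,interpolation=2))
cv2.imwrite("pics/c3.png",cv2.resize(c,None,fx=2.2,fy=2.2,interpolation=2))
```

```text
(no output)
```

View pics/a3.png

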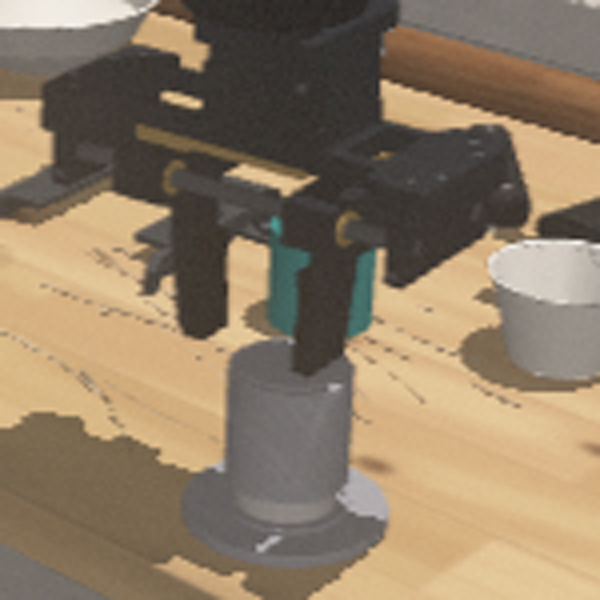

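View pics/b3.png

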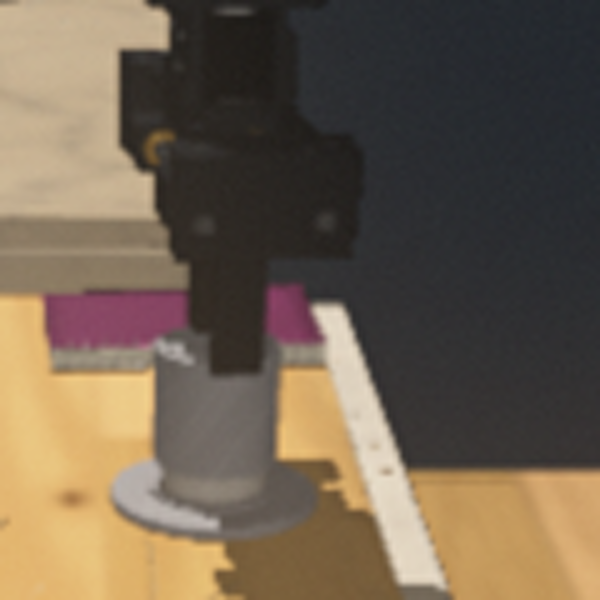

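View pics/c3.png

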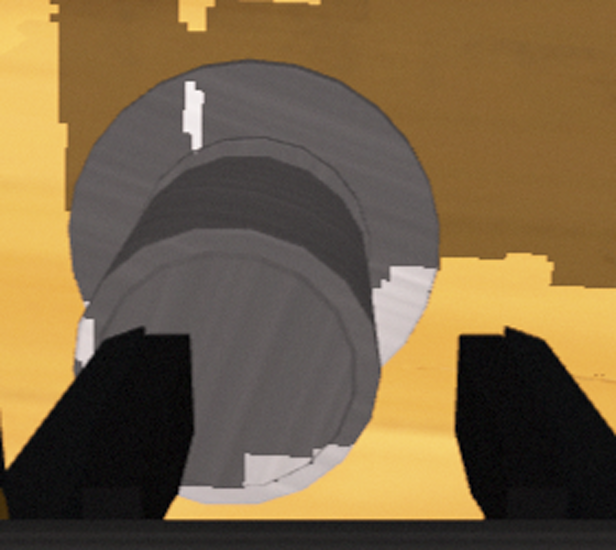

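Run:
```python
from h import *
import cv2
def P(n):
    c=d[n];R=np.array(c["rotation"]).T;return np.array(c["camera_matrix"])@np.c_[R,-R@np.array(c["origin"])]
def tri(a,b):
    X=cv2.triangulatePoints(P("scene"),P("side"),np.array(a,float).reshape(2,1),np.array(b,float).reshape(2,1))[:,0];X=X[:3]/X[3]
    print(X,pr("scene",X),pr("side",X))
tri((350.5,263.5),(367.5,204.5))
for z in(.03,.05,.07,.09): print(z,bp("scene",379.5,273.7,z),bp("scene",350.5,263.5,z),bp("side",367.5,204.5,z))
from rig import readout
print(readout.current_joints(),readout.current_tcp_pos(),readout.current_tool_rot())
```

```text
[ 0.4457165  -0.16104815  0.07473835] [350.77664203 263.20441077] [367.85269854 204.8798785 ]
0.03 [ 0.5186737  -0.16922318] [ 0.51389317 -0.1036936 ] [ 0.43535287 -0.29024996]
0.05 [ 0.48746605 -0.1923976 ] [ 0.48287842 -0.12951215] [ 0.44022731 -0.23352802]
0.07 [ 0.4562584  -0.21557202] [ 0.45186366 -0.15533069] [ 0.44510174 -0.17680609]
0.09 [ 0.42505075 -0.23874644] [ 0.42084891 -0.18114924] [ 0.44997617 -0.12008415]
[-2.57889176e+01  4.55508985e+00  1.23054408e+02 -3.18098207e-03
  5.23813070e+01 -1.20789465e+02] [ 0.45058723 -0.19007906  0.0370612 ] [[-9.96190904e-01 -8.71990030e-02  1.25366035e-04]
 [-8.71990169e-02  9.96190905e-01 -1.09414493e-04]
 [-1.15347670e-04 -1.19929517e-04 -9.99999986e-01]]
```

The readout says TCP z = 0.037. Triangulating the fingertips from the scene and side views puts them at about z = 0.074, just above the lid. The finger gap in the wrist view gives the same result, with the tips about 35 mm nearer the flange than the stated TCP. So the jaws closed on nothing and the tin is untouched. I'll allow for the offset, descend in stages and check it.

Run:
```python
from h import *
from rig import manip,readout,claw,imaging,kinematics
import cv2
R=M(5)
f=lambda s:print(s,np.round(readout.current_clock(),2),np.round(readout.current_tcp_pos(),4),np.round(readout.current_contact_force(),2),readout.current_gripper_width())
manip.line_to([.4505,-.190,.075],feed=.1)
claw.command_gripper(.088,40)
manip.line_to([.450,-.2055,.075],feed=.1)
manip.line_to([.450,-.2055,.020],feed=.06);f("20")
for n in("scene","side"):
    im=imaging.read_camera(n)["image"][:,:,::-1]; 
    o={"scene":(300,180),"side":(300,130)}[n]
    cv2.imwrite(f"pics/{n}4.png",cv2.resize(im[o[1]:o[1]+150,o[0]:o[0]+150],None,fx=4,fy=4,interpolation=2))
print([kinematics.solve_ik([.5,-.06,z],R) is not None for z in(0,-.01,-.02,-.03)])
```

```text
20 9.49 [ 0.4504 -0.2057  0.0204] [0.28 0.13 0.22] 0.08818880984890436
[True, True, True, True]
```

View pics/scene4.png

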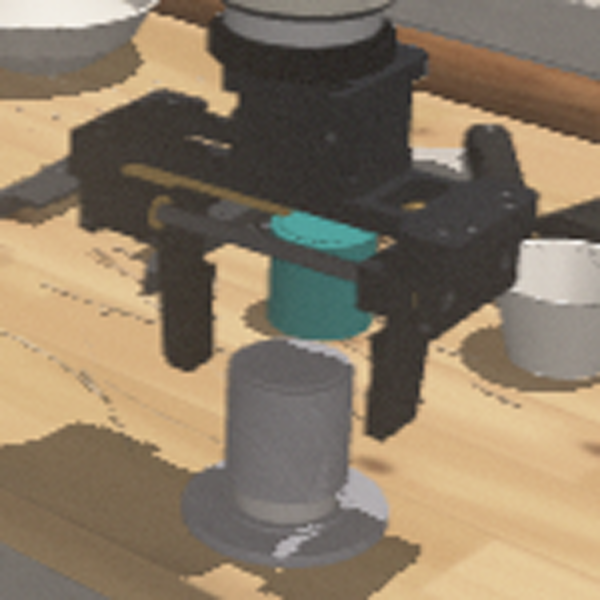

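View pics/side4.png

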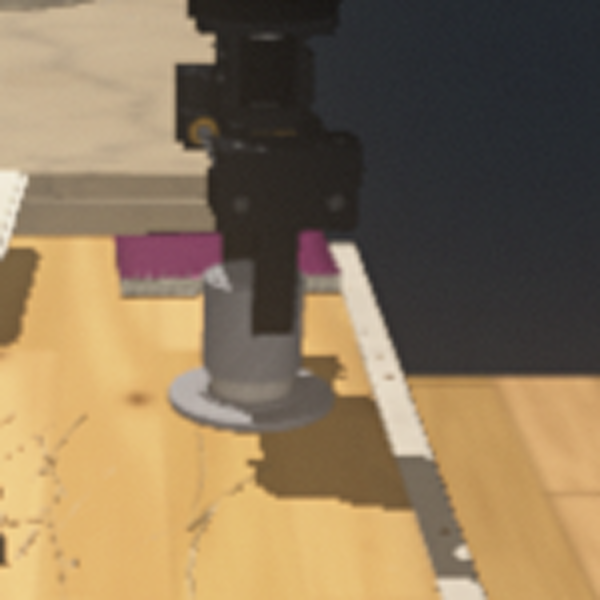

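```bash
cat >> h.py <<'E'
def Pm(n):
    c=d[n];R=np.array(c["rotation"]).T;return np.array(c["camera_matrix"])@np.c_[R,-R@np.array(c["origin"])]
def tri(a,b):
    import cv2
    X=cv2.triangulatePoints(Pm("scene"),Pm("side"),np.array(a,float).reshape(2,1),np.array(b,float).reshape(2,1))[:,0];X=X[:3]/X[3]
    return np.round(X,4),np.round(pr("scene",X)-a,1),np.round(pr("side",X)-b,1)
E
python3 - <<'E'
from h import *
S=lambda x,y:(300+(x+.5)/4-.5,180+(y+.5)/4-.5)
T=lambda x,y:(300+(x+.5)/4-.5,130+(y+.5)/4-.5)
# right-lower-(-x) corner visible both? 
print(tri(S(187,365),T(274,333)))
# scene -y finger tip bottom: corners (367,428),(388,440),(417,425)
for p in((367,428),(380,440),(412,430)): print([np.round(bp("scene",*S(*p),z),4).tolist() for z in (.05,.056,.062)])
for p in((252,333),(295,333)): print([np.round(bp("side",*T(*p),z),4).tolist() for z in (.05,.056,.062)])
for p in((163,355),(185,369),(212,355)): print([np.round(bp("scene",*S(*p),z),4).tolist() for z in (.05,.056,.062)])
# lid sides in side
print(tri(S(290,365),T(252,275)))
E
```

```text
(array([ 0.4441, -0.1539,  0.0589]), array([ 0.4, -0.4]), array([0.6, 0.6]))
[[0.4639, -0.2359], [0.4549, -0.2423], [0.4458, -0.2487]]
[[0.4593, -0.2461], [0.4503, -0.2524], [0.4413, -0.2587]]
[[0.4756, -0.2506], [0.4664, -0.2569], [0.4572, -0.2631]]
[[0.4543, -0.1811], [0.4556, -0.165], [0.4568, -0.1489]]
[[0.4319, -0.181], [0.4335, -0.1648], [0.4351, -0.1487]]
[[0.4555, -0.1292], [0.4465, -0.1369], [0.4376, -0.1447]]
[[0.452, -0.1452], [0.4431, -0.1527], [0.4341, -0.1603]]
[[0.4706, -0.145], [0.4615, -0.1525], [0.4523, -0.1601]]
(array([ 0.4525, -0.2034,  0.0732]), array([ 0.4, -0.4]), array([0.5, 0.5]))
```

Tips measure about z = 0.057 at TCP z = 0.0204, so the offset is about 37 mm. The jaws straddle the lid, whose top is around (372,271) in the scene view. Next I'll descend to a tip height of about 40 mm and grip.

Run:
```python
from h import *
from rig import manip,readout,claw,imaging
import cv2
f=lambda s:print(s,np.round(readout.current_clock(),2),np.round(readout.current_tcp_pos(),4),np.round(readout.current_contact_force(),2),readout.current_gripper_width())
manip.line_to([.451,-.2055,.003],feed=.05);f("down")
claw.command_gripper(.045,40);f("grip")
manip.dwell(.2);f("g")
manip.line_to([.453,-.190,.003],feed=.04);f("slid")
wrist("w5")
for n in("scene","side"):
    im=imaging.read_camera(n)["image"][:,:,::-1]; 
    o={"scene":(300,180),"side":(300,130)}[n]
    cv2.imwrite(f"pics/{n}5.png",cv2.resize(im[o[1]:o[1]+150,o[0]:o[0]+150],None,fx=4,fy=4,interpolation=2))
```

```text
down 10.08 [ 0.4505 -0.2052  0.0024] [ 0.04  0.72 -0.31] 0.08809979515388876
grip 10.7 [ 0.4512 -0.2057  0.0032] [ 0.12 -0.58  0.08] 0.053504262584411544
g 10.9 [ 0.4512 -0.2057  0.0032] [ 0.34 -1.29  1.12] 0.05384725748975294
slid 11.44 [ 0.4532 -0.1892  0.0031] [0.21 1.46 2.64] 0.05378312516742274
```

View pics/w5.png

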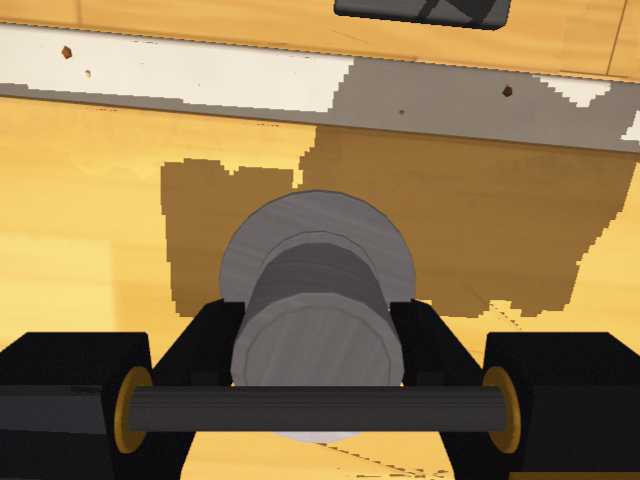

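View pics/scene5.png

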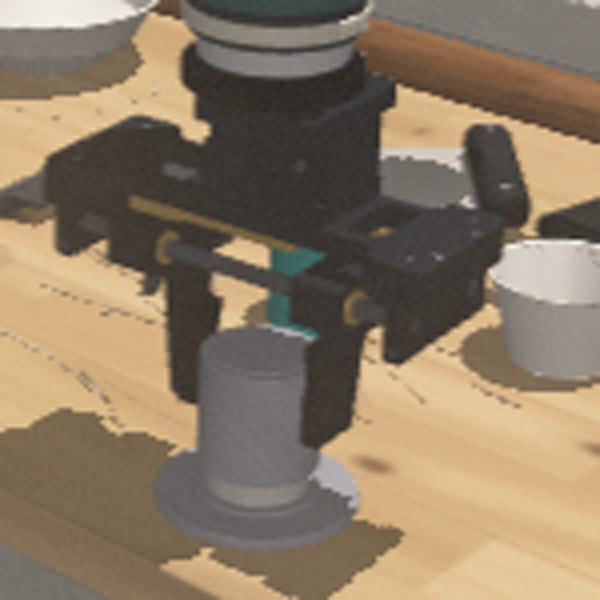

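View pics/side5.png

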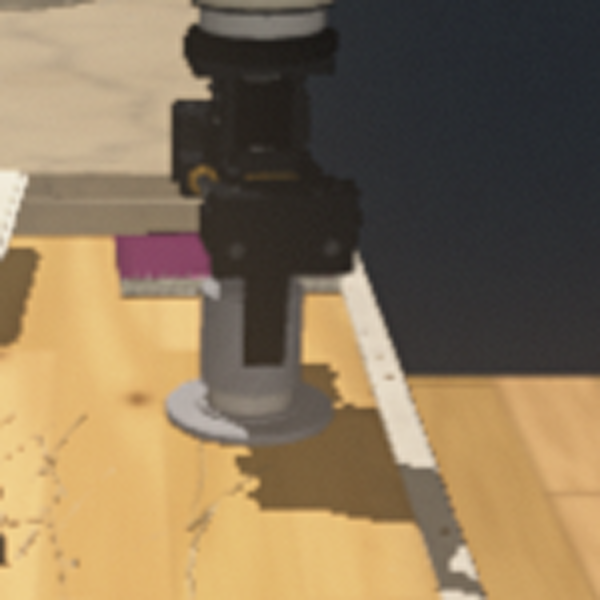

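The lid is gripped (width 53.8 mm) and the tin slid with the gripper. Now slide it to the dock mouth and check.

Run:
```python
from h import *
from rig import manip,readout,claw,imaging
f=lambda s:print(s,np.round(readout.current_clock(),2),np.round(readout.current_tcp_pos(),4),np.round(readout.current_contact_force(),2),readout.current_gripper_width())
manip.line_to([.513,.045,.003],feed=.1);f("mouth")
wrist("w6")
```

```text
mouth 14.17 [0.5131 0.0452 0.0031] [-0.59 -1.97  4.51] 0.05404792686772546
```

View pics/w6.png

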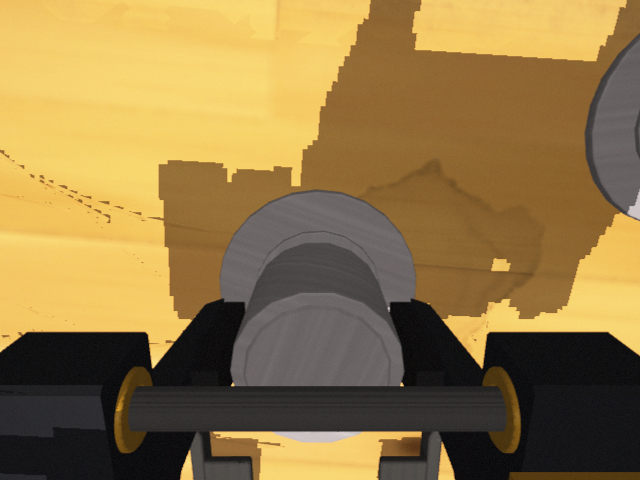

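Run:
```python
from h import *
from scipy.optimize import least_squares
w=pickle.load(open("w6.pkl","rb"))
pts=np.array([bp("w6",u,v,.006,w) for u,v in((317,190),(219,275),(415,275),(245,222),(391,223))])
r=least_squares(lambda c:np.hypot(*(pts-c).T)-.045,[.513,.045]);print(r.x,r.fun)
pts=np.array([bp("w6",u,v,.072,w) for u,v in((317,292),(231,365),(404,365))])
r=least_squares(lambda c:np.hypot(*(pts-c).T)-.027,[.513,.045]);print(r.x,r.fun)
B=[bp("w6",u,v,.0145,w) for u,v in((251,458),(380,458))];m=(B[0]+B[1])/2;print(B,m,m+.038*np.array([np.cos(.0873),np.sin(.0873)]))
```

```text
[0.51304462 0.04544556] [ 0.00062509 -0.00024652 -0.00038728 -0.00047263 -0.00026826]
[0.51320957 0.04548712] [ 7.64899838e-05 -3.48208571e-04 -3.47728608e-04]
[array([0.60158625, 0.02034277]), array([0.59611036, 0.08382484])] [0.5988483  0.05208381] [0.63670359 0.05539699]
```

The tin centre coincides with the TCP and lines up with the slot, whose lip corners are at (251,458) and (380,458). Slide in.

Run:
```python
from h import *
from rig import manip,readout,claw,imaging
import cv2
f=lambda s:print(s,np.round(readout.current_clock(),2),np.round(readout.current_tcp_pos(),4),np.round(readout.current_contact_force(),2),readout.current_gripper_width())
for x in(.56,.60,.625,.641):
    manip.line_to([x,.0555+(x-.638)*.0875,.003],feed=.06);f(x)
    if np.linalg.norm(readout.current_contact_force())>15: break
wrist("w7")
for n in("scene","side"):
    im=imaging.read_camera(n)["image"][:,:,::-1]; 
    o={"scene":(260,120),"side":(180,170)}[n]
    cv2.imwrite(f"pics/{n}7.png",cv2.resize(im[o[1]:o[1]+150,o[0]:o[0]+150],None,fx=4,fy=4,interpolation=2))
```

```text
0.56 15.15 [0.5597 0.0495 0.0031] [-1.74 -0.59  6.21] 0.053596434449465664
0.6 15.97 [0.5999 0.053  0.0031] [-1.01  0.71  5.49] 0.05373131521620644
0.625 16.53 [0.6254 0.0552 0.0031] [0.93 0.76 4.61] 0.05367963453472375
0.641 16.95 [0.6416 0.0563 0.0031] [1.46 1.81 3.44] 0.0533479575299318
```

View pics/w7.png

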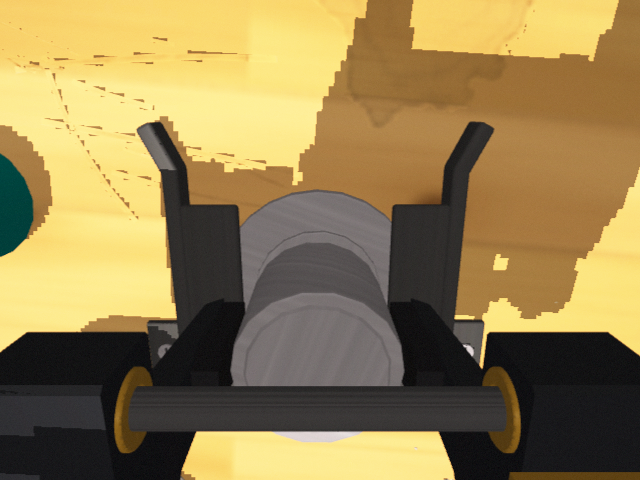

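View pics/scene7.png

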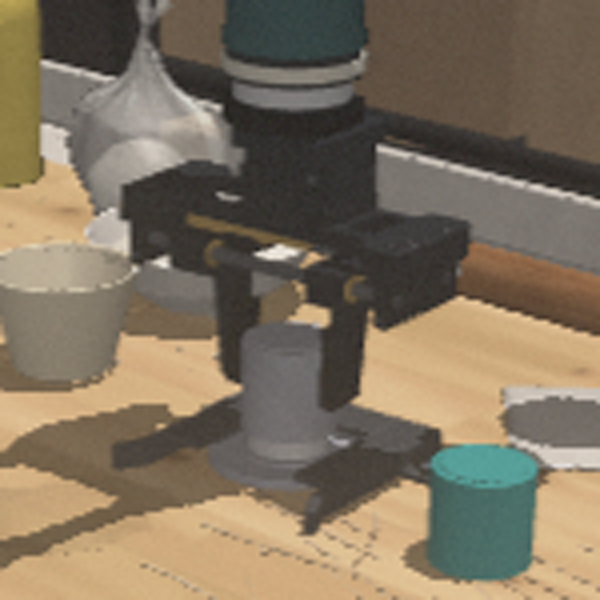

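View pics/side7.png

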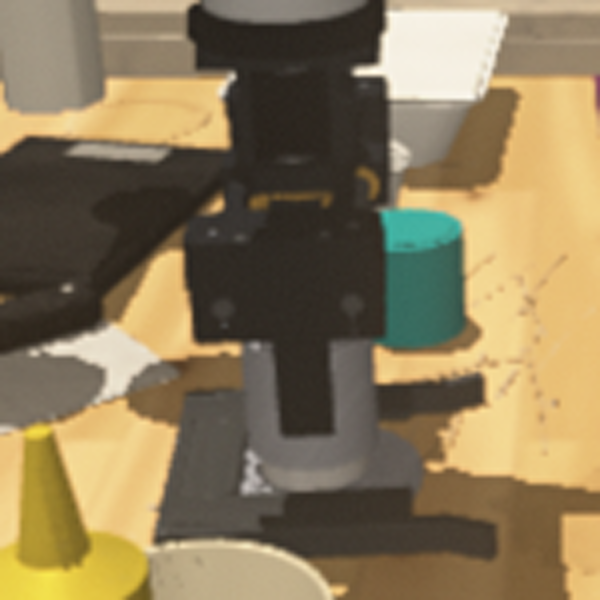

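Run:
```python
from h import *
w=pickle.load(open("w7.pkl","rb"))
B=[bp("w7",u,v,.0145,w) for u,v in((239,206),(392,206))];m=(B[0]+B[1])/2;o=m+.038*np.array([np.cos(.0873),np.sin(.0873)])
f=bp("w7",316.5,190,.006,w);print(B,"dock",o,"foot front",f,"tin",f+.045*np.array([.996,.087]), "rel lip front",m-f)
```

```text
[array([0.60396072, 0.02121723]), array([0.59855598, 0.0835098 ])] dock [0.63911364 0.0556767 ] foot front [0.5960972  0.05232078] tin [0.6409172  0.05623578] rel lip front [5.16114518e-03 4.27366267e-05]
```

The tin is about 2 mm past the seat centre and centred, with its foot under both lips. Draw the lid straight up.

Run:
```python
from h import *
from rig import manip,readout,claw,imaging
import cv2
f=lambda s:print(s,np.round(readout.current_clock(),2),np.round(readout.current_tcp_pos(),4),np.round(readout.current_contact_force(),2),readout.current_gripper_width())
claw.command_gripper(.045,55);f("tight")
x,y=.6412,.0560
for z in(.012,.03,.05,.075,.105):
    manip.line_to([x,y,z],feed=.05);f(z)
wrist("w8")
for n in("scene","side"):
    im=imaging.read_camera(n)["image"][:,:,::-1]; 
    o={"scene":(260,110),"side":(180,170)}[n]
    cv2.imwrite(f"pics/{n}8.png",cv2.resize(im[o[1]:o[1]+150,o[0]:o[0]+150],None,fx=4,fy=4,interpolation=2))
```

```text
tight 17.32 [0.6412 0.0561 0.0031] [1.17 2.3  3.06] 0.05365105344481664
0.012 17.65 [0.6398 0.0557 0.0109] [-0.05 -0.81 -4.16] 0.05315385205792088
0.03 18.16 [0.6423 0.0561 0.0314] [-0.42  0.39 -4.38] 0.053242675499499854
0.05 18.71 [0.6426 0.0561 0.052 ] [-0.71  0.15 -1.37] 0.05361885022840808
0.075 19.36 [0.6413 0.056  0.0752] [-0.16 -0.81 -0.22] 0.053567138340928466
0.105 20.11 [0.6411 0.056  0.105 ] [ 0.78 -0.55 -0.49] 0.05350307783204819
```

View pics/scene8.png

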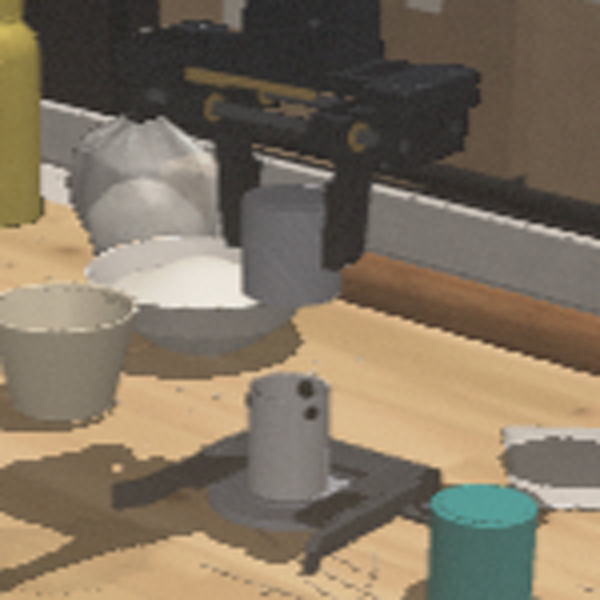

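View pics/side8.png

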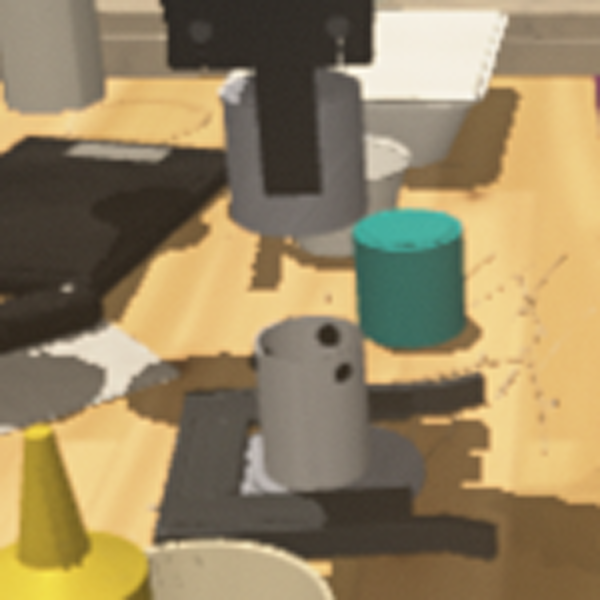

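The lid is off. The tin stands upright in the dock with its tube open. Now check for slip and place the lid on bare wood near (0.48, −0.07).

Run:
```python
from h import *
from rig import manip,readout,claw,imaging
print("expect lid bottom near edge side crop",(pr("side",[.641,.083,.122])-[180,170])*4, "scene crop", (pr("scene",[.641-.019,.056-.019,.122])-[260,110])*4)
f=lambda s:print(s,np.round(readout.current_clock(),2),np.round(readout.current_tcp_pos(),4),np.round(readout.current_contact_force(),2),readout.current_gripper_width())
x,y=.48,-.075
R=M(5)
manip.line_to([.56,.0,.105],feed=.12)
manip.line_to([x,y,.105],feed=.15)
manip.line_to([x,y,.02],feed=.1); manip.line_to([x,y,-.006],feed=.05);manip.dwell(.2)
f("low")
import cv2
for n in("scene","side"):
    im=imaging.read_camera(n)["image"][:,:,::-1]; 
    o={"scene":(260,180),"side":(270,170)}[n]
    cv2.imwrite(f"pics/{n}9.png",cv2.resize(im[o[1]:o[1]+150,o[0]:o[0]+150],None,fx=4,fy=4,interpolation=2))
```

```text
expect lid bottom near edge side crop [291.86790647 237.38022246] scene crop [296.3437093  308.26606324]
low 23.98 [ 0.4804 -0.0751 -0.0057] [-0.88  0.53 -0.65] 0.05334886628589326
```

View pics/scene9.png

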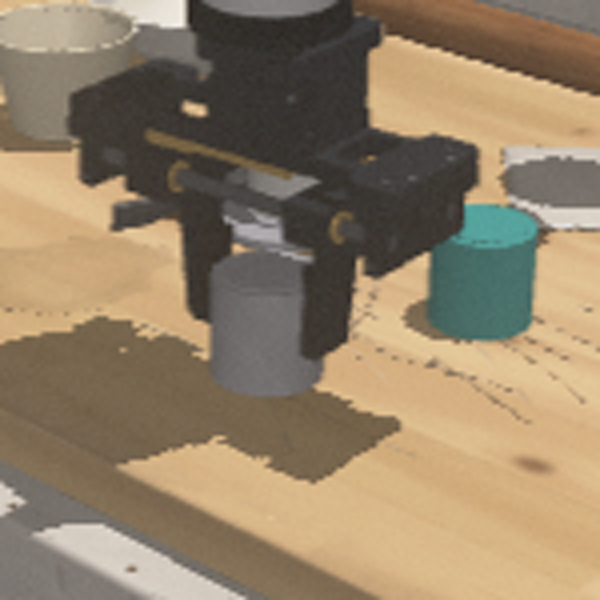

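View pics/side9.png

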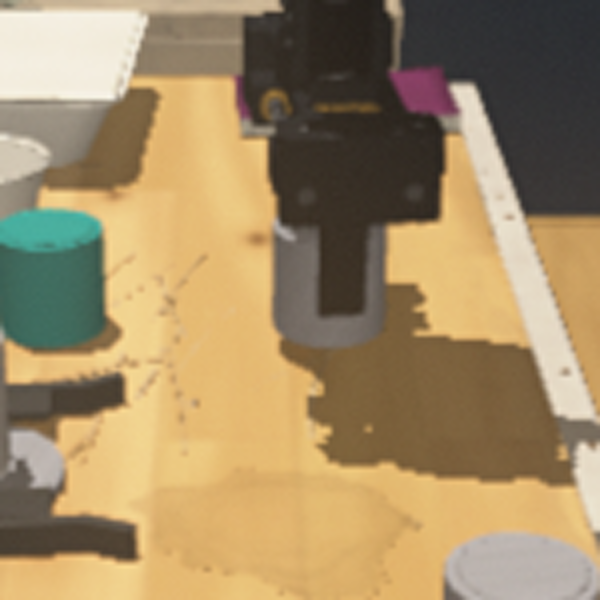

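No slip: the lid's lower edge is where I predicted. Now lower until contact.

Run:
```python
from h import *
from rig import manip,readout,claw,imaging
x,y=.48,-.075
f=lambda s:print(s,np.round(readout.current_clock(),2),np.round(readout.current_tcp_pos(),4),np.round(readout.current_contact_force(),2),readout.current_gripper_width())
z=-.012
while z>-.024:
    manip.line_to([x,y,z],feed=.03);manip.dwell(.15)
    F=np.mean([readout.current_contact_force()[2] for _ in range(5)]);print(round(z,4),F)
    if F>4: break
    z-=.001
f("end")
```

```text
-0.012 0.011898300975595077
-0.013 -0.4904941733616929
-0.014 -1.112478083700531
-0.015 -1.2572380332145885
-0.016 -0.520897806326665
-0.017 -0.12890896802322444
-0.018 9.394663870724736
end 26.98 [ 0.4803 -0.0751 -0.0169] [-3.01  0.66  9.39] 0.05353462614593058
```

Run:
```python
from h import *
from rig import manip,readout,claw,imaging
import cv2
x,y=.48,-.075
f=lambda s:print(s,np.round(readout.current_clock(),2),np.round(readout.current_tcp_pos(),4),np.round(readout.current_contact_force(),2),readout.current_gripper_width())
manip.line_to([x,y,-.0172],feed=.02)
claw.command_gripper(.086,20);f("open")
manip.dwell(.2)
manip.line_to([x,y,.04],feed=.06);manip.line_to([x,y,.17],feed=.15)
manip.goto([.42,-.2,.2],M(5));f("away")
wrist("w10")
for n in("scene","side"):
    im=imaging.read_camera(n)["image"][:,:,::-1]; 
    cv2.imwrite(f"pics/{n}10.png",im)
```

```text
open 27.88 [ 0.48   -0.075  -0.0173] [ 0.4  -0.04 -0.44] 0.08590780532016033
away 30.82 [ 0.4197 -0.1995  0.199 ] [-0.68  0.78  0.2 ] 0.08603064137673995
```

View pics/scene10.png

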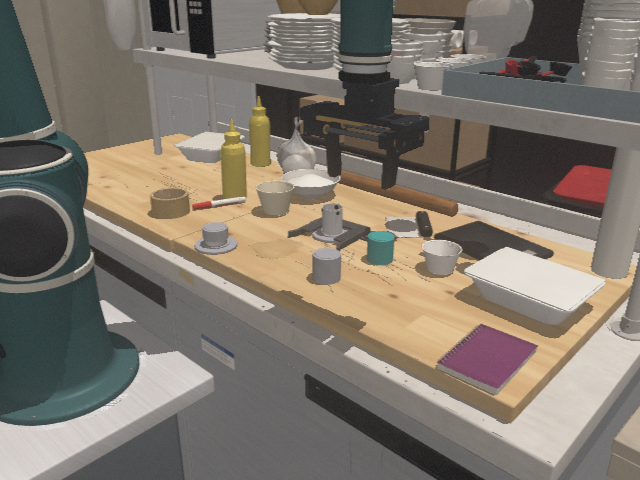

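View pics/side10.png

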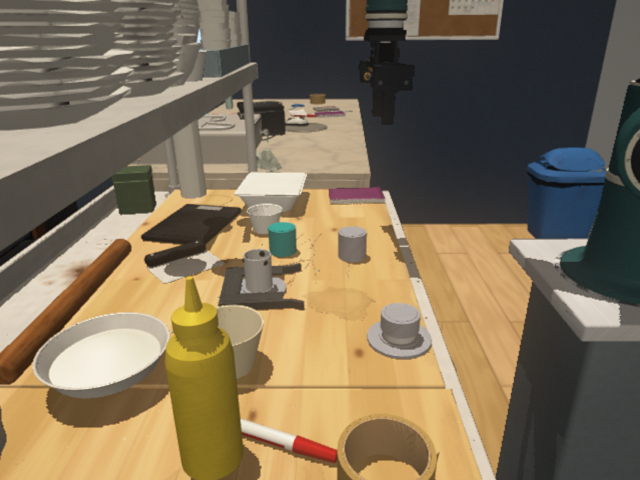

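The lid stands upright on bare wood (scene 326,265; side 352,245). The tin is upright in the dock (scene 332,222; side 257,272), and the short tin and turquoise decoy haven't moved. One last position check on the tin and lid, then hand in.

Run:
```python
from h import *
import cv2
a=cv2.imread("pics/scene10.png");b=cv2.imread("pics/side10.png")
A=cv2.resize(a[195:290,285:385],None,fx=4,fy=4,interpolation=2);B=cv2.resize(b[215:315,215:375],None,fx=2.375*1.6,fy=3.8,interpolation=2)
A=cv2.copyMakeBorder(A,0,0,0,0,0);cv2.imwrite("pics/f_a.png",A);cv2.imwrite("pics/f_b.png",B)
for n in("scene","side"):
    i0=d[n]["image"].astype(int)[:,:,::-1];i1=cv2.imread(f"pics/{n}10.png").astype(int)
    s=(slice(215,255),slice(190,242)) if n=="scene" else (slice(300,360),slice(362,436))
    print(n,"short tin region mean diff",np.abs(i0[s]-i1[s]).mean())
```

```text
scene short tin region mean diff 7.2139423076923075
side short tin region mean diff 1.3546546546546547
```

View pics/f_a.png

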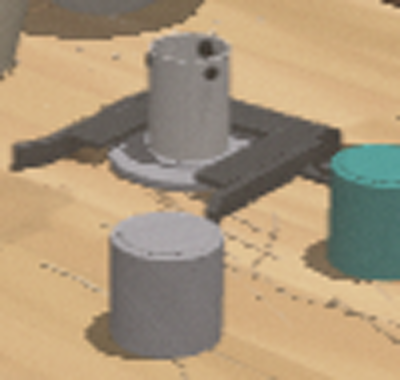

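View pics/f_b.png

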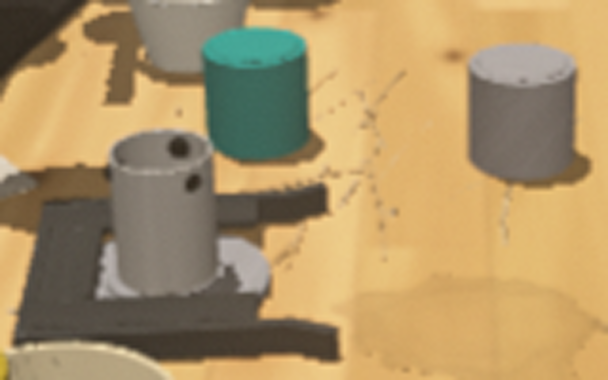

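Run:
```python
from h import *
from rig import order,readout
import cv2
print("tin top",bp("scene",332,207,.067),bp("side",257.4,254.8,.067))
i0=cv2.cvtColor(d["scene"]["image"],cv2.COLOR_RGB2GRAY);i1=cv2.imread("pics/scene10.png",0)
t=i0[220:254,192:240]; r=cv2.matchTemplate(i1[210:264,182:250],t,cv2.TM_CCOEFF_NORMED);print(cv2.minMaxLoc(r))
t=d["side"]["image"];t=cv2.cvtColor(t,cv2.COLOR_RGB2GRAY)[300:360,362:436];r=cv2.matchTemplate(cv2.imread("pics/side10.png",0)[290:370,352:446],t,cv2.TM_CCOEFF_NORMED);print(cv2.minMaxLoc(r))
order.sign_off();print(readout.current_clock())
```

```text
tin top [0.63929138 0.0576132 ] [0.64097518 0.0577936 ]
(0.06203920394182205, 0.9976150393486023, (0, 20), (10, 10))
(0.1529970020055771, 0.9994966983795166, (0, 20), (10, 10))
the job is handed in; nothing more can be done
the job is handed in; nothing more can be done
```

The tall tin is open and upright in the dock, and its lid stands open side down on bare worktop. I handed the job in at about 31 s.

**What I did:** I gripped the lid and slid the tin into the dock until its foot was under both lips. Then I drew the lid straight up and set it down at about (0.48, −0.075), clear of the dock.

**Last checks:**
- **Tin:** the final pictures put its axis about 1–2 mm from the seat centre. They show it upright, open and under the lips.
- **Lid:** it had not slipped in the jaws on the way over. It met the worktop at the expected height, with about 9 N of contact.
- **Short tin:** image matching against the start pictures shows no movement. The turquoise look-alike was not touched.

**What disagreed:** the real fingertips sit about 37 mm higher up the tool than the stated TCP. Because of that, my first grasp closed on air just above the lid, and nothing moved. I measured the offset from the pictures and allowed for it from then on. It also means the last TCP heights went below zero while the fingers stayed above the worktop.

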